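Shut and lock a control box with its square key

ROBOT

A 6-joint arm with a two-finger parallel gripper is mounted at the origin on a cart in front of the work surface, level with it; the furniture and walls round the work are solid. World frame = base frame: x ahead of the robot, y to its left, z up, the work surface at z = 0. Lengths are in mm, angles in rad, forces in N, time in s.
With the tool pointing down it reaches from about 275 to 750 mm from the base axis. Payload 10.2 kg.
Tool frame: the origin (TCP) lies on the centre line of the jaws, within the pads' length; the fingertips stand 19 mm ahead of it and the grasp point (between the pads) is the TCP; z points along the fingers, y is the line along which they close (so a half turn about z gives the same grasp; the last joint's range is limited). The gripper opens to 85 mm and grips with 20 to 120 N. Pads are 22 mm wide; open, the fingers measure 114 mm over their backs; the gripper's body (76 mm by 85 mm) begins 54 mm behind the grasp point. The pads swing forward as they close: fully open they stand 13 mm farther back than shut.
Start: joints at [1.043, 0.313, 1.498, -0, 1.331, -0.223], TCP at [157.567, 500.803, 250.294] pointing down, gripper open.
Joint ranges: [-2.94, 2.94], [-0.97, 2.17], [0.19, 2.56], [-1.23, 4.37], [0.02, 3.11], [-2.88, 2.88]. Speed limits (rad/s): [2.39, 2.39, 3.01, 3.14, 3.14, 3.14].

INTERFACE

Orientations are given as a unit quaternion [w, x, y, z].
In Python, from rig import sense, capture, finish_job, regions_of, mark_of gives the robot as it stands.
- The arm moves only by the tool jog_arm, never from a script. Its argument "series" is text: rows parted by semicolons, each of 7 numbers parted by spaces: the shift along the tool's x, y, z in units of 0.4 m (1.0 is 0.4 m), then the turn, a rotation vector about the tool's x, y, z in units of pi/2 rad (1.0 is pi/2 rad), then the opening, from -1 (shut) to 1 (fully open). A call has 1 to 20 rows; each row is the pose to reach, as a shift and turn from the pose commanded when the call began, along the tool's axes at that moment; what a row does not reach only later rows make up. A row lasts 1/8 s, in which the tool goes at most 62.5 mm and 10.7 degrees, less where a joint would pass 70% of its speed; a pose out of reach is approached as far as the arm can. A call with a number of a shift or a turn outside -1 to 1 is refused whole. A call with a gripper value outside its range is refused whole. The fingers move at their own pace and stop on an object; "grip_force" is the grip in N (left out, the last holds). Time passes only in rows, so rows that repeat a pose let the fingers close. It gives the time, the measured TCP pose, the force, the opening and the grip force at its end, in the units of the state.
- sense(): the state, without advancing time (a new reading comes with each control period).
- capture(name): name is "side" or "top"; returns a dict with "img" (480x640x3 uint8, red, green, blue), "intrinsics" (3x3 intrinsics, pixels), "R" (3x3) and "t" (3): a world point X has camera coordinates R X + t. Camera axes: x right, y down, z forward; pixel columns grow to the right and rows downward; lengths in mm; the calibration is good to about 2 mm. A picture is of the moment at which its call begins. There is no depth.
- finish_job(): hands the job in; it is judged then, once.
Trained networks look in a picture, given as the dict that the camera call returned (one of the last four; its "shot" number tells which), for a name from the list of things; names that differ only in an ending like _2 or _b are one class to them, and where a whole thing is asked for, a point or a joint stands for the part that bears it (a point fixed in the world has none). Each returns a list of dicts, best first, with "confidence" (0 to 1); they miss things now and then, are a little off and sometimes report something else, mostly with a low value. They report only what shows in the picture. A call takes as long as a camera call. They do not tell look-alikes from the thing itself.
- regions_of(label, picture): "region" (480x640 bool, what is visible of it) and "point" ([row, column] in pixels, amid what is visible of it).
- mark_of(label, picture): "point" ([row, column] in pixels: a listed point, or the origin of a listed thing).
The state is a dict: "time_s": time; "joints": joint angles; "dq": joint speeds; "tau": joint torques, N m; "eef_pos": TCP position; "ee_rot": TCP orientation; "force": force on the tool from outside, world axes, zero at the start; "wrist_torque": the same for the moment, N m; "grip_width": opening from 0.0 (shut) to 1.0 (fully open); "grip_force": force on a finger pad.
Only numpy, scipy, OpenCV 4.12 (cv2) and the standard library are available. Lean on these libraries where they do the work, as an engineer would, in place of code of your own. Each camera call takes 0.05 s, during which the arm holds its last target. There are 200 camera calls.

TASK

The wiring in the grey control box is finished. Swing its lid fully shut, then take the square T-handled key out of the wooden stand, push it fully down into the square socket of the lid lock and turn it clockwise a quarter turn, as far as it goes, to lock the lid. Then draw the key out and stand it upright in a free hole of the wooden stand, right down on its collar; leave the nut driver and the pliers where they are.

Things in the scene. Friction and masses are not known exactly. Their poses are not given: they have to be found in the camera images.
- control_box: grey steel control box lying on its back on the bench, fixed, 200 (x) x 260 (y) x 95 mm high without lid; origin under its centre on the bench; its +x points from the lid's free edge to the hinge edge. Lid 206 x 272 mm, its outer face 101.5 mm above the bench when shut; a blank plate and a small lamp, 17 mm tall, stand on its hinge half
- lid (a joint): angle of the lid, rad: 0 shut, grows as the free edge (nearest the robot) rises; starts 0.6 to 1.0. Stiff hinge: stays where it is left, a few newtons down at the free edge close it
- lid_hinge (a point): point on the hinge line, middle of the lid's width, in the plane of the lid's underside; axes are the lid's: x across the lid from free edge to hinge, y along the hinge, z out of the outer face (up when shut). The outer face is 3 mm above this point; the free edge is 206 mm away at -x
- lid_press (a point): point on the lid's outer face, middle of its width, 20 mm in from the free edge; a good place to push. Same axes as lid_hinge
- socket (a point): mouth centre of the square socket in the lid lock, mid-width, 160 mm from the hinge line, 46 mm from the free edge. 13.4 mm square, 16 mm deep, 1.5 mm lead-in; mouth 2 mm below the lid's outer face and 6 mm below the rim of a round collar (31 mm inside, 41 outside). x and y are square to its sides and turn with it; z out of the lid. A dark mark on its -y side shows where the tongue points
- latch (a joint): angle of the lock, rad: 0 unlocked (tongue along the free edge, to the box's -y), 1.571 locked (tongue under the box's flange at the free edge); stops at both ends, grows clockwise seen from above; starts 0 to 0.3. Turning takes about 0.12 N m; it stays where it is left. Turned before the lid is shut, the tongue keeps the lid from shutting
- key: loose steel key, 97 mm tall, 0.22 kg (varies), upright in an end hole of the stand: 12 mm square shaft with tapered tip, round collar 30 mm across from 35 to 41 mm above the tip, T bar on top 84 long (x) x 15 thick (y) x 18 mm high with rounded edges, its middle 88 mm above the tip. Origin at the tip, z up the shaft; the flats are square to x and y
- key_bar (a point): middle of the key's T bar, 88 mm above its tip; same axes as the key: x along the bar, y across it. Grip it across y
- key_stand: pine block 64 (x) x 170 (y) x 50 mm high, fixed, with three 22 mm round holes 40 mm deep in a row along y; origin under its centre. The middle hole is empty, one end hole holds the key (its collar rests on the top face, the tip 15 mm above the bench), the other the nut driver
- key_stand_hole0 (a point): centre of the mouth of the hole at y -60 mm of the stand, 50 mm above the bench
- key_stand_hole1 (a point): the same of the middle hole, always empty at the start
- key_stand_hole2 (a point): the same of the hole at y +60 mm
- nut_driver: bystander in the other end hole: slender steel T-handled nut driver with a round 10 mm cross bar 110 mm long (along x) and a thin round shaft, 124 mm tall, standing on the floor of the hole 10 mm above the bench; origin at its foot
- pliers: bystander: pliers with red sleeves, 73 x 173 x 21 mm, right of the box; origin under its middle
Things that resemble listed ones, but are neither listed nor needed, are in the scene too. Leave any blue or pink look-alike of the key alone.

How it is judged:
By the outcome, as a careful person would: the job done as asked, in the order asked, and still so for the second after the job is handed in, with the robot touching nothing.
It also fails if it takes over 67 s, if anything falls off the work surface, if the arm or the gripper's body presses on something with over 40 N, if the wrist force passes 120 N, or if a joint passes its speed limit or range.

## Working session

There is one attempt and no reset: what is moved stays moved. The work goes in short steps, Python scripts to look and compute and a tool call to move; the robot and the scene stay as the last step left them, time stands still between calls to the robot, and variables do not carry over. Pictures are saved under pics/ and viewed, at most 10 in all, crops included, and the job is handed in when it is done.

Besides the shell and the picture viewer there is one more tool, called after ">>>" in YAML: its name, and indented under it one key for each argument. jog_arm: Moves the arm, as the interface text tells. Shifts and turns lie within -1 to 1; 1 stands for 0.4 m of shift or pi/2 rad of turn. Its arguments: {"type":"object","properties":{"series":{"type":"string"},"grip_force":{"type":"number"}},"required":["series"]}

```bash
mkdir -p pics; ls; cat > h.py <<'E'
import numpy as np, cv2
from scipy.spatial.transform import Rotation as Ro
from rig import sense, capture, finish_job, regions_of, mark_of
def tri(obs):
    A=[];b=[]
    for c,(r,k) in obs:
        K,R,t=[np.array(c[x],float) for x in("intrinsics","R","t")]
        d=np.linalg.inv(K)@[k,r,1]; C=-R.T@t; d=R.T@d; d/=np.linalg.norm(d)
        P=np.eye(3)-np.outer(d,d); A.append(P);b.append(P@C)
    A_=np.vstack(A);x,_,_,_=np.linalg.lstsq(A_,np.hstack(b),rcond=None)
    return x,np.linalg.norm(A_@x-np.hstack(b))
def plane(c,p,z):
    K,R,t=[np.array(c[x],float) for x in("intrinsics","R","t")]
    d=R.T@(np.linalg.inv(K)@[p[1],p[0],1]); C=-R.T@t
    return C+d*(z-C[2])/d[2]
def proj(c,X):
    K,R,t=[np.array(c[x],float) for x in("intrinsics","R","t")]
    u=K@(R@np.array(X,float)+t); return u[:2]/u[2]
def rot():
    w,x,y,z=sense()["ee_rot"]; return Ro.from_quat([x,y,z,w])
E
python3 - <<'E'
from h import *
s=capture("side");t=capture("top")
cv2.imwrite("pics/a.png",np.hstack([cv2.resize(c["img"][:,:,::-1],(640,480)) for c in(s,)])[:, :])
cv2.imwrite("pics/b.png",t["img"][:,:,::-1])
for n,c in(("side",s),("top",t)): print(n,(-np.array(c["R"]).T@c["t"]).round())
for l in "control_box lid_hinge lid_press socket key key_bar key_stand key_stand_hole0 key_stand_hole1 key_stand_hole2 nut_driver pliers".split():
    a=mark_of(l,s);b=mark_of(l,t)
    print(l,[(np.round(q["point"]).tolist(),round(q["confidence"],2)) for q in a],[(np.round(q["point"]).tolist(),round(q["confidence"],2)) for q in b])
    if a and b: x,e=tri([(s,a[0]["point"]),(t,b[0]["point"])]);print("   ",x.round(1),e.round(1))
print(sense())
E
```

```text
pics
side [ 46. 910. 732.]
top [ 170. -152. 1673.]
control_box [([235.0, 340.0], 0.81)] []
lid_hinge [([198.0, 315.0], 0.69), ([162.0, 346.0], 0.35)] [([237.0, 393.0], 0.6)]
    [ 673.1 -209.2   97.7] 8.3
lid_press [([161.0, 345.0], 0.72), ([321.0, 278.0], 0.31)] [([250.0, 376.0], 0.65)]
    [ 566.3 -173.8  253.3] 4.6
socket [([165.0, 339.0], 0.39)] []
key [([404.0, 277.0], 0.96), ([303.0, 358.0], 0.85), ([296.0, 303.0], 0.73), ([354.0, 266.0], 0.65)] [([247.0, 279.0], 0.62), ([236.0, 391.0], 0.62), ([253.0, 167.0], 0.6), ([235.0, 203.0], 0.54), ([294.0, 271.0], 0.47)]
    [ 622.4  166.8 -395.6] 15.1
key_bar [([375.0, 273.0], 0.96), ([264.0, 300.0], 0.83), ([323.0, 263.0], 0.81), ([274.0, 358.0], 0.69), ([201.0, 315.0], 0.46)] [([289.0, 273.0], 0.74), ([228.0, 197.0], 0.59), ([242.0, 158.0], 0.51), ([240.0, 279.0], 0.48)]
    [ 528.5  152.6 -259.8] 114.7
key_stand [([340.0, 279.0], 0.72)] [([242.0, 227.0], 0.91)]
    [508.6 268.2  -8.7] 2.2
key_stand_hole0 [([326.0, 278.0], 0.77), ([202.0, 318.0], 0.62), ([341.0, 266.0], 0.61), ([159.0, 343.0], 0.61), ([305.0, 286.0], 0.55)] [([236.0
[... 684 characters left out ...]
, 0.81)]
{'time_s': 1.3, 'joints': array([ 1.04257780e+00,  3.12876321e-01,  1.49766987e+00,  2.07565514e-05,
        1.33100576e+00, -2.23378973e-01]), 'dq': array([ 0.00013834,  0.00145344,  0.00012186,  0.00045572,  0.00011369,
       -0.00164425]), 'tau': array([ 1.38473447e-04, -4.12175417e+01, -2.59887242e+01, -1.97171858e-04,
        6.59446832e-04,  1.83250040e-05]), 'eef_pos': array([157.57795123, 500.80972019, 250.31765459]), 'ee_rot': array([-1.90891664e-06,  1.51832736e-01,  9.88406202e-01,  2.26303084e-05]), 'force': array([-0.35755329, -0.46103135, -0.12020304]), 'wrist_torque': array([-0.04657726, -0.01888951,  0.00410881]), 'grip_force': 0.0, 'grip_width': 0.9990856020908696}
```

View pics/a.png

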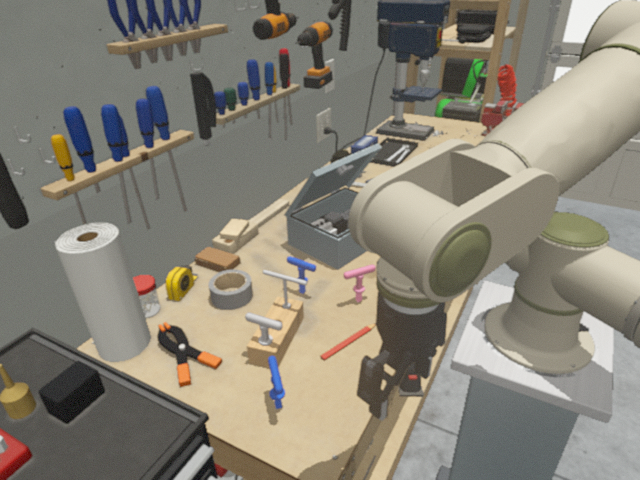

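View pics/b.png

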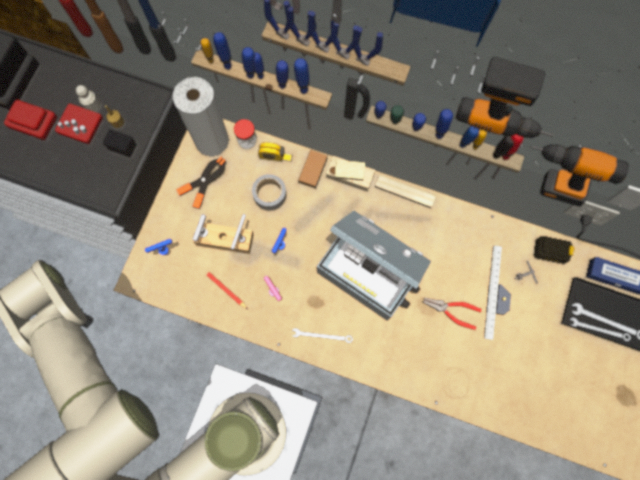

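The side view shows the wooden stand at about (row 335, col 278). It holds a thick T at (323,263) and a slender T at (278,286). There are blue look-alikes at (375,275) and (268,302) and a pink one at (275,358). In the top view the thick T is at (230,198) and the slender one at (235,243). The steel, thick-barred T in the stand's near end hole fits the key, so I'm confirming it in an enlarged crop.

```bash
python3 - <<'E'
from h import *
s=capture("side");t=capture("top")
def cr(c,x0,y0,w,h,k): 
    im=cv2.resize(c["img"][y0:y0+h,x0:x0+w,::-1],None,fx=k,fy=k,interpolation=cv2.INTER_CUBIC)
    return im
a=np.zeros((600,800,3),np.uint8)
def put(im,x,y): a[y:y+im.shape[0],x:x+im.shape[1]]=im[:600-y,:800-x]
put(cr(s,235,260,80,110,4),0,0)     # 320x440
put(cr(t,185,205,80,52,4),0,392)
put(cr(s,280,125,110,140,3),330,0)  # 330x420
put(cr(t,310,205,130,120,3),410,240)
cv2.imwrite("pics/c.png",a)
for n,c in(("s",s),("t",t)):
  for l in("key","control_box","lid","key_stand","nut_driver"):
    for q in regions_of(l,c)[:5]:
        ys,xs=np.nonzero(q["region"]);print(n,l,round(q["confidence"],2),np.round(q["point"]),xs.min(),xs.max(),ys.min(),ys.max(),len(xs))
E
```

```text
s key 0.75 [385. 272.] 269 284 357 407 476
s key 0.67 [328. 265.] 244 282 312 345 601
s key 0.63 [269. 304.] 287 315 257 292 309
s key 0.55 [273. 359.] 343 374 264 300 427
s control_box 0.71 [210. 328.] 284 380 143 268 6289
s lid 0.69 [176. 331.] 284 380 144 217 2079
s key_stand 0.83 [337. 280.] 247 302 298 365 1860
s nut_driver 0.61 [280. 285.] 262 305 270 308 309
t key 0.79 [248. 161.] 145 172 239 254 233
t key 0.75 [230. 200.] 193 206 216 240 194
t key 0.73 [289. 272.] 264 281 276 300 185
t key 0.46 [244. 278.] 272 286 228 253 183
t control_box 0.68 [265. 374.] 317 430 212 320 7116
t control_box 0.27 [248. 382.] 331 430 211 286 3097
t lid 0.71 [246. 380.] 330 430 212 286 3047
t key_stand 0.96 [239. 226.] 193 253 223 253 1133
t nut_driver 0.47 [239. 240.] 230 245 216 249 186
```

View pics/c.png

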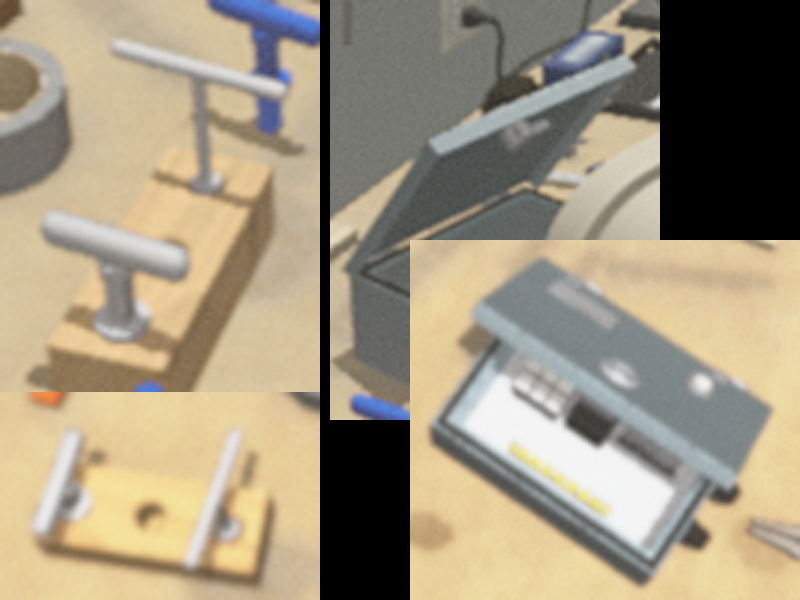

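The crop confirms it: the thick steel T with a broad collar (side crop (115,240), i.e. about px (264,320)) is the key. The slender one with the long bar is the nut driver, and the middle hole between them is empty. Next I'm fitting the poses.

```bash
cat > fit.py <<'E'
from h import *
from scipy.optimize import least_squares
s=capture("side");t=capture("top")
S=lambda x,y:("s",(x+.5)/4-.5+235,(y+.5)/4-.5+260)
T=lambda x,y:("t",(x+.5)/4-.5+185,(y-392+.5)/4-.5+205)
SB=lambda x,y:("s",(x-330+.5)/3-.5+280,(y+.5)/3-.5+125)
TB=lambda x,y:("t",(x-410+.5)/3-.5+310,(y-240+.5)/3-.5+205)
cam={"s":s,"t":t}
def res(f,obs):
    def r(p):
        return np.concatenate([proj(cam[o[0]],f(p,m))-o[1:] for m,o in obs])
    return r
rz=lambda a:np.array([[np.cos(a),-np.sin(a),0],[np.sin(a),np.cos(a),0],[0,0,1]])
# stand: +y end = key end (assumed), coordinates in stand frame
st=lambda p,m:np.array([p[0],p[1],0])+rz(p[2])@np.array(m,float)
o=[((0,0,50),T(150,515)),((32,-85,50),T(268,490)),((32,-85,50),S(272,172)),((32,85,50),S(50,345)) ,
   ((-32,85,50),S(165,370)),((-32,85,50),T(42,545)),((-32,-85,50),T(262,578)),((0,-60,50),T(228,528)),((0,-60,50),S(207,184))]
o[2:5]=[((32,-85,50),S(172,150)),((-32,-85,50),S(272,172)),((32,85,50),S(50,345)),((-32,85,50),S(165,370))]
q=least_squares(res(st,o),[510,268,0.]);print("stand",q.x,q.fun.reshape(-1,2).round(1).tolist())
for y in(-60,0,60):print(st(q.x,(0,y,50)).round(1))
# key bar ends by triangulation
for n,a,b in(("L",S(52,228),T(72,438)),("R",S(178,262),T(43,527)),("collar",S(122,320),T(72,498)),("nutL",S(117,47),T(236,434)),("nutR",S(283,90),T(193,563))):
    x,e=tri([(s,(a[2],a[1])),(t,(b[2],b[1]))]);print(n,x.round(1),e.round(1))
def bx(p,m):
    l,v=m; v=np.array(v,float)
    if l: c,sn=np.cos(p[3]),np.sin(p[3]); v=np.array([c*v[0]+sn*v[2],v[1],-sn*v[0]+c*v[2]])+[p[4],0,98.5]
    return np.array([p[0],p[1],0])+rz(p[2])@v
o=[((1,(0,136,3)),TB(542,260)),((1,(-206,136,3)),TB(475,310)),((1,(-206,-136,3)),TB(735,485)),((1,(0,-136,3)),TB(771,408)),
((1,(-160,0,3)),TB(620,373)),((0,(-100,130,95)),TB(433,433)),((0,(-100,-130,95)),TB(645,574)),
((1,(-206,136,3)),SB(431,139)),((1,(-206,-136,3)),SB(630,57)),((1,(0,136,0)),SB(350,266))]
q=least_squares(res(bx,o),[600,-190,-.5,.8,103]);print("box",q.x,q.fun.reshape(-1,2).round(1).tolist())
for n,v in(("press",(-186,0,3)),("sock",(-160,0,3)),("hinge",(0,0,0))):print(n,bx(q.x,(1,v)).round(1),"shut",bx(np.r_[q.x[:3],0,q.x[4]],(1,v)).round(1))
E
python3 fit.py
```

```text
stand [5.08314810e+02 2.74404201e+02 2.02229882e-01] [[0.3, 0.4], [0.4, 0.6], [-0.3, -0.9], [0.5, -1.8], [0.2, -0.0], [0.6, -0.2], [-2.4, -1.0], [-1.9, -1.2], [0.4, -0.0], [0.0, -0.5]]
[520.4 215.6  50. ]
[508.3 274.4  50. ]
[496.3 333.2  50. ]
L [533.2 338.4 104.2] 0.9
R [462.4 331.2 104.6] 0.1
collar [499.5 334.9  53.2] 1.7
nutL [571.  219.8 130.5] 1.1
nutR [469.6 212.1 130. ] 0.5
box [ 5.67539711e+02 -1.78838458e+02 -2.62313919e-01  9.37113398e-01
  1.01530109e+02] [[-0.1, -0.6], [0.3, -1.4], [0.6, -1.4], [1.0, 1.4], [-0.9, 1.7], [-1.7, -2.0], [2.5, 2.4], [0.6, 1.1], [-0.0, 0.1], [-1.1, 2.5]]
press [ 561.6 -177.2  250.2] shut [ 486.  -156.9  101.5]
sock [ 576.4 -181.2  229.2] shut [ 511.1 -163.7  101.5]
hinge [ 665.6 -205.2   98.5] shut [ 665.6 -205.2   98.5]
```

```bash
cat >> h.py <<'E'
def rel(targets, yaw=None, base=None):
    """targets: world xyz list -> tool units; yaw: desired tool-y direction angle (world) -> turn"""
    p,R=base or (sense()["eef_pos"],rot())
    for X in targets:
        d=R.inv().apply(np.array(X[:3],float)-p)/400
        w=np.zeros(3)
        if yaw is not None:
            best=None
            for k in(0,np.pi):
                y=np.array([np.cos(yaw+k),np.sin(yaw+k),0]);z=np.array([0,0,-1.]);x=np.cross(y,z)
                v=(R.inv()*Ro.from_matrix(np.c_[x,y,z])).as_rotvec()
                if best is None or np.linalg.norm(v)<np.linalg.norm(best): best=v
            w=best/(np.pi/2)
        print(*d.round(3),*w.round(3))
E
python3 - <<'E'
from h import *
xb=np.array([.966,-.259])
T=[(157.6,500.8,340)]
def P(a,dz=0): xy=np.array([681.1,-147.2])+xb*(-180*np.cos(a)+3*np.sin(a)); return (*xy,98.5+180*np.sin(a)+3*np.cos(a)+19+dz)
T.append((*P(.937)[:2],340));T.append(P(.937,35))
T+= [P(a) for a in(.93,.8,.65,.5,.35,.2,.1,0)]+[P(0,-4)]
rel(T)
E
```

```text
-0.0 0.0 -0.224 0.0 0.0 0.0
-1.474 -1.164 -0.224 0.0 0.0 0.0
-1.474 -1.164 -0.123 0.0 0.0 0.0
-1.472 -1.164 -0.033 0.0 0.0 0.0
-1.427 -1.166 0.004 0.0 0.0 0.0
-1.381 -1.168 0.054 0.0 0.0 0.0
-1.344 -1.169 0.11 0.0 0.0 0.0
-1.315 -1.171 0.171 0.0 0.0 0.0
-1.295 -1.171 0.235 0.0 0.0 0.0
-1.288 -1.172 0.28 0.0 0.0 0.0
-1.285 -1.172 0.325 0.0 0.0 0.0
-1.285 -1.172 0.335 0.0 0.0 0.0
```

>>> jog_arm:
  series: "0 0 -0.224 0 0 0 -1; 0 0 -0.224 0 0 0 -1; -0.74 -0.58 -0.224 0 0 0 -1; -0.74 -0.58 -0.224 0 0 0 -1; -0.74 -0.58 -0.224 0 0 0 -1; -0.74 -0.58 -0.224 0 0 0 -1; -0.74 -0.58 -0.224 0 0 0 -1; -0.74 -0.58 -0.224 0 0 0 -1; -0.74 -0.58 -0.224 0 0 0 -1"

```text
time_s: 3.12
eef_pos: [372.0, 187.8, 339.7]
ee_rot: [-0.0, 0.155, 0.988, -0.0]
force: [-1.2, 0.6, -1.0]
grip_width: 0.0
grip_force: 0.0
```

>>> jog_arm:
  series: "-0.734 -0.584 0 0 0 0 -1; -0.734 -0.584 0 0 0 0 -1; -0.734 -0.584 0 0 0 0 -1; -0.734 -0.584 0 0 0 0 -1; -0.734 -0.584 0 0 0 0 -1; -0.734 -0.584 0 0 0 0 -1; -0.734 -0.584 0 0 0 0 -1; -0.734 -0.584 0 0 0 0 -1"

```text
time_s: 4.12
eef_pos: [580.3, -119.0, 339.8]
ee_rot: [-0.0, 0.151, 0.988, 0.0]
force: [-0.7, 0.3, 0.4]
grip_width: 0.002
grip_force: 0.0
```

>>> jog_arm:
  series: "0 0 0.1 0 0 0 -1; 0 0 0.1 0 0 0 -1; 0 0 0.145 0 0 0 -1; 0.002 0 0.19 0 0 0 -1; 0.025 0 0.21 0 0 0 -1; 0.047 -0.002 0.228 0 0 0 -1; 0.07 -0.003 0.253 0 0 0 -1; 0.093 -0.004 0.278 0 0 0 -1"

```text
time_s: 5.12
eef_pos: [544.8, -109.9, 231.0]
ee_rot: [0.002, 0.151, 0.988, -0.0]
force: [2.1, -0.1, 1.3]
grip_width: 0.003
grip_force: 0.6
```

```bash
python3 - <<'E'
from h import *
s=capture("side");t=capture("top")
k=lambda c,x0,y0,w,h,f:cv2.resize(c["img"][y0:y0+h,x0:x0+w,::-1],None,fx=f,fy=f,interpolation=cv2.INTER_CUBIC)
cv2.imwrite("pics/d.png",np.hstack([k(s,270,110,130,180,3),k(t,300,190,135,180,3)]))
print(sense()["force"])
E
```

```text
[ 0.89100853  0.23625484 -0.32062117]
```

View pics/d.png

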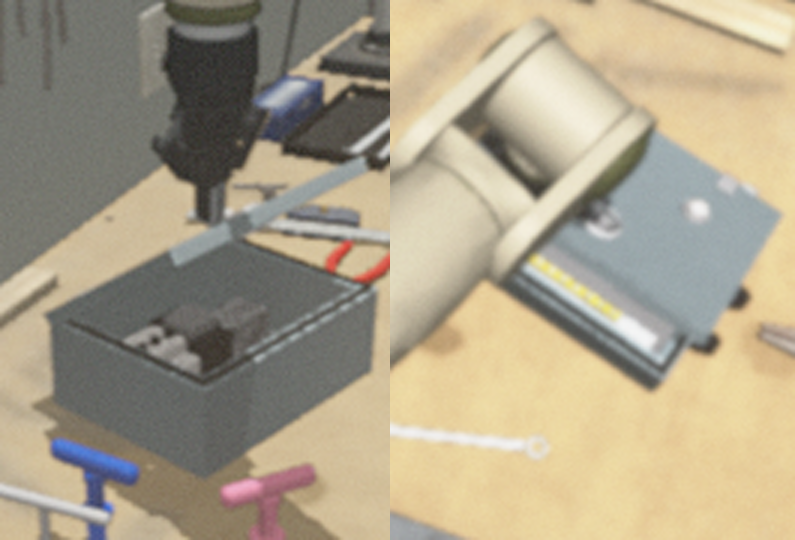

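The fingertip is behind the lid (side crop (210,215)) and the lid has already come down to about 0.6 rad. I'll continue along the arc.

>>> jog_arm:
  series: "0.02 -0.001 0.028 0 0 0 -1; 0.037 -0.001 0.056 0 0 0 -1; 0.052 -0.002 0.086 0 0 0 -1; 0.066 -0.003 0.117 0 0 0 -1; 0.077 -0.003 0.149 0 0 0 -1; 0.086 -0.003 0.181 0 0 0 -1; 0.093 -0.004 0.226 0 0 0 -1; 0.096 -0.004 0.25 0 0 0 -1; 0.096 -0.004 0.262 0 0 0 -1; 0.096 -0.004 0.27 0 0 0 -1"

```text
time_s: 6.48
eef_pos: [507.3, -100.7, 120.7]
ee_rot: [0.0, 0.152, 0.988, -0.0]
force: [0.1, -0.4, 1.2]
grip_width: -0.001
grip_force: 0.3
```

>>> jog_arm:
  series: "0 0 0.01 0 0 0 -1; 0 0 0.01 0 0 0 -1; 0 0 0.01 0 0 0 -1"

```text
time_s: 6.85
eef_pos: [507.5, -100.7, 120.3]
ee_rot: [0.001, 0.152, 0.988, -0.0]
force: [-14.5, 4.2, 35.0]
grip_width: -0.001
grip_force: 17.2
```

```bash
python3 - <<'E'
from h import *
rel([(507,-100,230),(498,335,230)],np.pi/2+.1)
E
```

```text
0.001 0.001 -0.274 -0.001 0.001 -0.257
0.348 1.032 -0.276 -0.001 0.001 -0.257
```

>>> jog_arm:
  series: "0 0 -0.15 0 0 0 -1; 0 0 -0.276 0 0 -0.1 1; 0.174 0.5 -0.276 0 0 -0.257 1; 0.174 0.5 -0.276 0 0 -0.257 1; 0.174 0.5 -0.276 0 0 -0.257 1; 0.174 0.5 -0.276 0 0 -0.257 1; 0.174 0.5 -0.276 0 0 -0.257 1"

```text
time_s: 7.72
eef_pos: [500.7, 112.3, 227.3]
ee_rot: [0.0, -0.051, 0.999, -0.0]
force: [-0.3, -0.7, -0.9]
grip_width: 0.996
grip_force: 0.0
```

```bash
python3 - <<'E'
from h import *
s=capture("side");t=capture("top")
np.save("t1.npy",t["img"]);np.save("s1.npy",s["img"])
k=lambda c,x0,y0,w,h,f:cv2.resize(c["img"][y0:y0+h,x0:x0+w,::-1],None,fx=f,fy=f,interpolation=cv2.INTER_CUBIC)
a=np.zeros((600,800,3),np.uint8)
a[:420,:330]=k(s,280,170,110,140,3)
a[:480,330:800]=k(t,312,205,118,120,4)[:,:470]
a[420:600,:240]=k(t,185,205,80,60,3)
cv2.imwrite("pics/e.png",a)
for l in("socket","key_bar","lid_press","lid_hinge","control_box"):
  for n,c in(("s",s),("t",t)):print(l,n,[(np.round(q["point"],1).tolist(),round(q["confidence"],2)) for q in mark_of(l,c)])
E
```

```text
socket s [([218.5, 355.7], 0.39), ([340.2, 267.7], 0.18)]
socket t [([282.4, 363.4], 0.54)]
key_bar s [([373.1, 272.4], 0.9), ([273.0, 359.5], 0.82), ([220.4, 368.7], 0.63), ([266.5, 303.0], 0.62), ([322.6, 263.5], 0.6), ([353.6, 267.9], 0.48)]
key_bar t [([227.9, 196.7], 0.75), ([285.2, 270.1], 0.75), ([243.2, 157.0], 0.53), ([240.7, 276.0], 0.4)]
lid_press s [([217.4, 365.4], 0.97)]
lid_press t [([283.4, 356.5], 0.61)]
lid_hinge s [([198.5, 315.5], 0.65)]
lid_hinge t [([234.3, 390.8], 0.79)]
control_box s [([234.5, 339.6], 0.97), ([306.5, 285.9], 0.56)]
control_box t [([268.7, 370.4], 0.78)]
```

View pics/e.png

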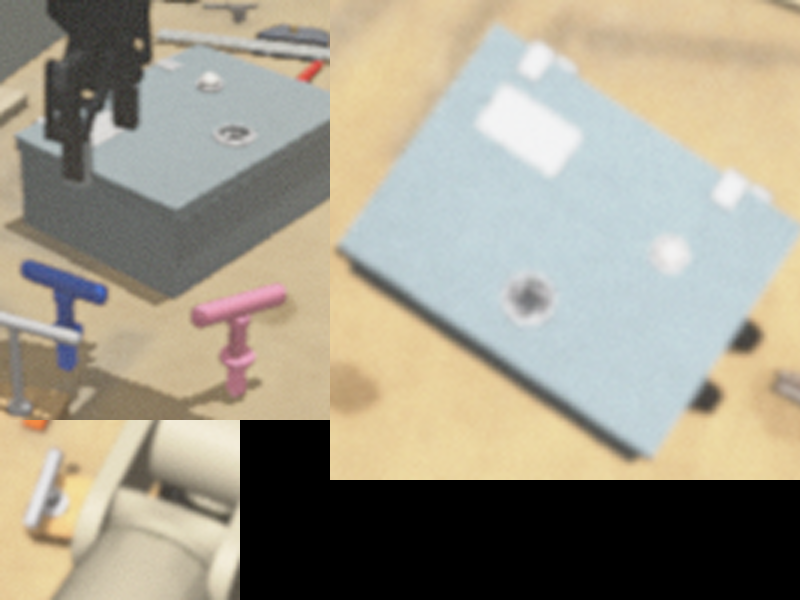

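The lid is flush shut (side crop). The socket collar is at top crop (530,297) and side crop (235,133). Next I'm refining in the lid plane.

```bash
python3 - <<'E'
from h import *
s=capture("side");t=capture("top")
s["img"]=np.load("s1.npy")  # same scene
def warp(c,z,x0,x1,y0,y1,k=2):
    xs,ys=np.meshgrid(np.arange(x0,x1,1/k),np.arange(y0,y1,1/k))
    K,R,tt=[np.array(c[q],float) for q in("intrinsics","R","t")]
    u=(np.c_[xs.ravel(),ys.ravel(),np.full(xs.size,z)]@R.T+tt)@K.T
    m=(u[:,:2]/u[:,2:]).astype(np.float32).reshape(*xs.shape,2)
    return cv2.remap(c["img"],m[...,0],m[...,1],cv2.INTER_CUBIC)
k=2
w=warp(t,101.5,400,740,-380,20).astype(int)
m=((w[...,2]-w[...,0])>5).astype(np.uint8)
m=cv2.morphologyEx(m,cv2.MORPH_CLOSE,np.ones((61,61)));m=cv2.morphologyEx(m,cv2.MORPH_OPEN,np.ones((81,81)))
c=max(cv2.findContours(m,0,1)[0],key=cv2.contourArea)
r=cv2.minAreaRect(c);cen=np.array(r[0])/k+[400,-380];print("rect",cen,np.array(r[1])/k,r[2],np.round(cv2.boxPoints(r)/k+[400,-380],1).tolist())
for n,cam in(("t",t),("s",s)):
    g=cv2.cvtColor(warp(cam,105.5,460,560,-215,-115),cv2.COLOR_RGB2GRAY).astype(np.float32)
    g-=np.median(g)
    # ring template: bright ring r 15.5..20.5, dark disc inside
    yy,xx=np.mgrid[-27:27.1:.5,-27:27.1:.5];rr=np.hypot(xx,yy)
    T=np.where(rr<13,-1,np.where((rr>15.5)&(rr<20.5),1,0)).astype(np.float32);T=cv2.GaussianBlur(T,(0,0),3)
    C=cv2.matchTemplate(g,T,cv2.TM_CCOEFF_NORMED);_,v,_,p=cv2.minMaxLoc(C)
    print(n,v,np.array(p)/k+27+[460,-215])
for n,z in(("socket",99.5),("lid_press",101.5),("lid_hinge",98.5)):
    for cam,nm in((t,"t"),(s,"s")):
        if nm=="t":
            q=mark_of(n,cam)
            if q:print(n,nm,plane(cam,q[0]["point"],z).round(1))
for n,p,z in(("socket",(218.5,355.7),99.5),("press",(217.4,365.4),101.5),("hinge",(198.5,315.5),98.5)):print(n,"s",plane(s,p,z).round(1))
E
```

```text
rect [ 566.88650513 -179.37484741] [273.3269043  209.88465881] 75.51526641845703 [[431.1, -285.4], [634.3, -337.9], [702.7, -73.3], [499.5, -20.8]]
t 0.8127731680870056 [ 515.  -163.5]
s 0.8160035014152527 [ 516.  -166.5]
socket t [ 510.7 -172.6   99.5]
lid_press t [ 498.7 -146.2  101.5]
lid_hinge t [ 660.7 -202.4   98.5]
socket s [ 513.7 -147.4   99.5]
press s [ 490.6 -162.1  101.5]
hinge s [ 676.7 -209.7   98.5]
```

```bash
python3 - <<'E'
from h import *
t=capture("top");s=capture("side")
print("blue",plane(t,(243,157),88),plane(s,(373,272.4),88));print("key",plane(t,(227.9,196.7),103),plane(s,(322.6,263.5),103))
print(sense()["joints"].round(2))
rel([(498,335,227),(498,335,150),(498,335,103)],np.pi/2+.1)
E
```

```text
blue [413.75972406 436.60110538  88.        ] [414.68359693 430.17908397  88.        ]
key [493.50127205 340.62597672 103.        ] [495.47003597 337.72123281 103.        ]
[-0.01  0.31  1.57 -0.    1.27 -1.68]
-0.048 0.558 0.0 -0.0 -0.0 -0.001
-0.048 0.558 0.193 -0.0 -0.0 -0.001
-0.048 0.558 0.31 -0.0 -0.0 -0.001
```

>>> jog_arm:
  series: "-0.046 0.559 0 0 0 0 0.3; -0.046 0.559 0 0 0 0 0.3; -0.046 0.559 0 0 0 0 0.3; -0.046 0.559 0 0 0 0 0.3; -0.046 0.559 0.1 0 0 0 0.3; -0.046 0.559 0.2 0 0 0 0.3; -0.046 0.559 0.2 0 0 0 0.3"

```text
time_s: 9.55
eef_pos: [495.8, 334.9, 144.7]
ee_rot: [-0.003, -0.049, 0.999, -0.001]
force: [-0.2, 0.4, 0.6]
grip_width: 0.649
grip_force: 0.0
```

```bash
python3 - <<'E'
from h import *
s=capture("side")
cv2.imwrite("pics/f.png",cv2.resize(s["img"][220:400,210:350,::-1],None,fx=3,fy=3,interpolation=cv2.INTER_CUBIC))
rel([(497.5,335.5,103)],np.pi/2+.1)
E
```

```text
-0.002 0.0 0.11 -0.0 -0.001 -0.001
```

View pics/f.png

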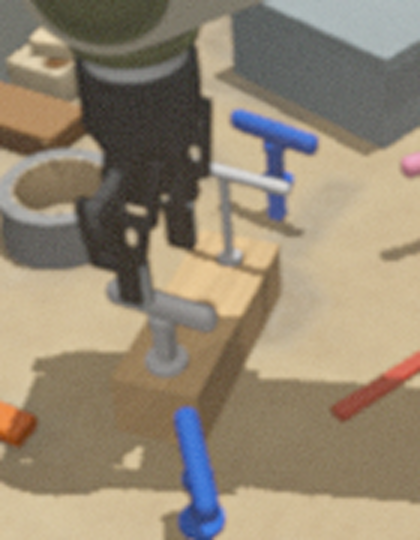

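The fingers straddle the bar (near fingertip (130,290), far fingertip (180,235), bar middle (162,303) in the crop). I'll lower and grip.

>>> jog_arm:
  series: "-0.002 0 0.06 0 0 0 0.3; -0.002 0 0.105 0 0 0 0.3; -0.002 0 0.105 0 0 0 -1; -0.002 0 0.105 0 0 0 -1; -0.002 0 0.105 0 0 0 -1; -0.002 0 0.105 0 0 0 -1; -0.002 0 0.105 0 0 0 -1; -0.002 0 0.105 0 0 0 -1"
  grip_force: 90

```text
time_s: 10.6
eef_pos: [498.5, 335.7, 106.5]
ee_rot: [0.001, -0.049, 0.999, 0.0]
force: [0.2, -0.4, 7.1]
grip_width: 0.158
grip_force: 88.6
```

>>> jog_arm:
  series: "0 0 -0.08 0 0 0 -1; 0 0 -0.16 0 0 0 -1; 0 0 -0.24 0 0 0 -1; 0 0 -0.31 0 0 0 -1; 0 0 -0.31 0 0 0 -1"

```text
time_s: 11.22
eef_pos: [498.3, 335.7, 230.7]
ee_rot: [0.002, -0.049, 0.999, 0.001]
force: [-0.4, -0.9, -3.0]
grip_width: 0.156
grip_force: 88.2
```

```bash
python3 - <<'E'
from h import *
print(sense()["eef_pos"],sense()["grip_width"],sense()["force"])
rel([(514.5,-164.7,230)],np.pi/2-.253-.15)
E
```

```text
[498.3365959  335.69015136 230.74909275] 0.15600243346287573 [-0.44916374 -0.86926544 -3.01708719]
0.083 -1.249 0.0 0.001 0.002 0.32
```

>>> jog_arm:
  series: "0.06 -0.9 0 0 0 0.32 -1; 0.06 -0.9 0 0 0 0.32 -1; 0.06 -0.9 0 0 0 0.32 -1; 0.06 -0.9 0 0 0 0.32 -1; 0.06 -0.9 0 0 0 0.32 -1; 0.06 -0.9 0 0 0 0.32 -1; 0.06 -0.9 0 0 0 0.32 -1; 0.06 -0.9 0 0 0 0.32 -1; 0.06 -0.9 0 0 0 0.32 -1"

```text
time_s: 12.35
eef_pos: [509.3, -24.1, 228.6]
ee_rot: [-0.0, 0.2, 0.98, 0.0]
force: [0.4, 0.1, -1.8]
grip_width: 0.16
grip_force: 88.7
```

```bash
python3 - <<'E'
from h import *
rel([(514.5,-164.7,230),(514.5,-164.7,200)],np.pi/2-.253-.15)
E
```

```text
-0.15 -0.318 -0.004 0.0 -0.001 0.001
-0.15 -0.318 0.071 0.0 -0.001 0.001
```

>>> jog_arm:
  series: "-0.15 -0.318 0 0 0 0 -1; -0.15 -0.318 0 0 0 0 -1; -0.15 -0.318 0 0 0 0 -1; -0.15 -0.318 0.03 0 0 0 -1; -0.15 -0.318 0.066 0 0 0 -1; -0.15 -0.318 0.066 0 0 0 -1; -0.15 -0.318 0.066 0 0 0 -1"

```text
time_s: 13.22
eef_pos: [514.9, -165.0, 202.9]
ee_rot: [0.0, 0.2, 0.98, -0.0]
force: [0.4, 0.4, -2.6]
grip_width: 0.151
grip_force: 89.0
```

```bash
python3 - <<'E'
from h import *
s=capture("side");t=capture("top")
k=lambda c,x0,y0,w,h,f:cv2.resize(c["img"][y0:y0+h,x0:x0+w,::-1],None,fx=f,fy=f,interpolation=cv2.INTER_CUBIC)
cv2.imwrite("pics/g.png",np.hstack([k(s,320,150,65,90,6),k(t,330,245,65,90,6)]))
p=sense()["eef_pos"];print(p)
for n,c in(("s",s),("t",t)):
  print(n,"tcp-tip pred",proj(c,[p[0],p[1],p[2]-91]),"socket pred",proj(c,[514.5,-164.7,105.5]))
  for l in("key","key_bar","socket"):print(l,[(np.round(q["point"],1).tolist(),round(q["confidence"],2)) for q in mark_of(l,c)][:5])
E
```

```text
[ 514.94622418 -165.39686906  203.14377184]
s tcp-tip pred [358.0606575  211.73681479] socket pred [358.04122555 213.95313413]
key [([292.8, 300.9], 0.9), ([405.4, 277.0], 0.89), ([213.4, 356.8], 0.78), ([301.6, 356.1], 0.69)]
key_bar [([375.6, 274.1], 0.96), ([273.1, 359.9], 0.9), ([261.0, 301.7], 0.79), ([183.9, 354.9], 0.78), ([324.2, 277.9], 0.22)]
socket [([216.3, 356.7], 0.59)]
t tcp-tip pred [362.25088847 278.60843344] socket pred [361.78569013 279.13439175]
key [([251.7, 163.2], 0.7), ([297.2, 275.4], 0.59), ([247.4, 279.5], 0.54)]
key_bar [([240.3, 277.5], 0.51), ([287.3, 272.4], 0.45)]
socket [([282.6, 356.3], 0.61)]
```

View pics/g.png

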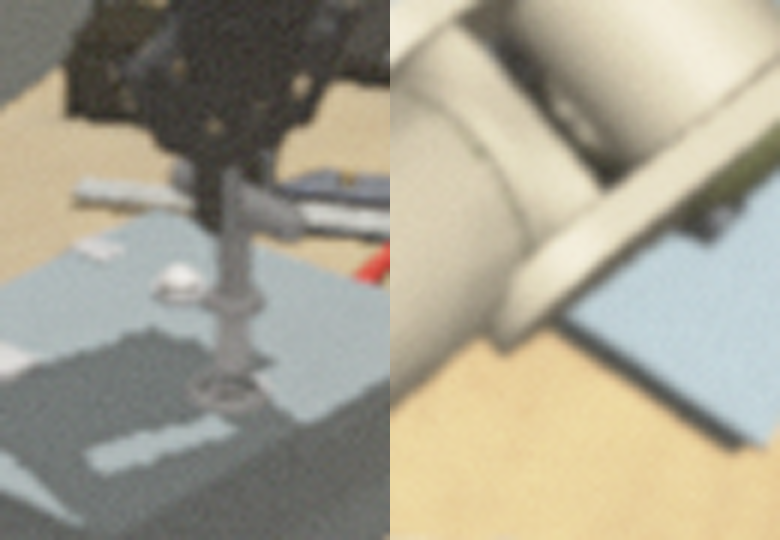

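The key tip sits over the lock collar: the shaft comes down at crop (231,380) and the collar is centred at (229,391). I'll descend gently, watching the force.

>>> jog_arm:
  series: "0 0 0.015 0 0 0 -1; 0 0 0.03 0 0 0 -1; 0 0 0.035 0 0 0 -1; 0 0 0.04 0 0 0 -1; 0 0 0.04 0 0 0 -1"

```text
time_s: 14.25
eef_pos: [514.9, -165.2, 186.7]
ee_rot: [0.0, 0.2, 0.98, 0.001]
force: [1.5, 5.1, -0.3]
grip_width: 0.152
grip_force: 89.3
```

>>> jog_arm:
  series: "0.001 0.002 0.005 0 0 0 -1; 0.001 0.002 0.01 0 0 0 -1; 0.001 0.002 0.01 0 0 0 -1"

```text
time_s: 14.62
eef_pos: [514.7, -164.3, 182.4]
ee_rot: [-0.0, 0.2, 0.98, 0.001]
force: [1.7, 4.3, -3.1]
grip_width: 0.156
grip_force: 89.0
```

>>> jog_arm:
  series: "0.001 0.002 0.007 0 0 0 -1; 0.001 0.002 0.014 0 0 0 -1; 0.001 0.002 0.02 0 0 0 -1; 0.001 0.002 0.02 0 0 0 -1"

```text
time_s: 15.12
eef_pos: [514.9, -163.9, 175.0]
ee_rot: [0.0, 0.201, 0.98, 0.0]
force: [2.5, 4.3, 0.7]
grip_width: 0.155
grip_force: 89.6
```

```bash
python3 - <<'E'
from h import *
a=sense();print(a["wrist_torque"],a["force"],a["joints"].round(2))
E
```

```text
[ 1.12682828 -0.57014226  0.06927738] [2.52299666 4.30094567 0.68365927] [-0.53  0.42  1.56  0.    1.17 -1.69]
```

>>> jog_arm:
  series: "0.001 0.001 0.004 0 0 0 -1; 0.001 0.001 0.008 0 0 0 -1; 0.001 0.001 0.008 0 0 0 -1"

```text
time_s: 15.5
eef_pos: [515.4, -163.9, 174.5]
ee_rot: [0.002, 0.2, 0.98, -0.001]
force: [-1.5, 5.5, 21.3]
grip_width: 0.154
grip_force: 92.5
```

>>> jog_arm:
  series: "0.001 0.001 -0.004 0 0 0.1 -1; 0.001 0.001 -0.004 0 0 0.2 -1; 0.001 0.001 -0.004 0 0 0.3 -1; 0.001 0.001 -0.004 0 0 0.4 -1; 0.001 0.001 -0.004 0 0 0.4 -1"

```text
time_s: 16.12
eef_pos: [514.6, -163.7, 174.8]
ee_rot: [0.001, 0.494, 0.869, -0.001]
force: [0.0, 1.8, 10.1]
grip_width: 0.154
grip_force: 91.0
```

```bash
python3 - <<'E'
from h import *
a=sense();print(a["wrist_torque"],a["force"],a["eef_pos"])
E
```

```text
[0.56477165 0.14074502 0.12451468] [ 0.04800336  1.79970371 10.14320219] [ 514.60705767 -163.65304805  174.76263565]
```

>>> jog_arm:
  series: "0 0 0 0 0 0.1 -1; 0 0 0 0 0 0.2 -1; 0 0 0 0 0 0.3 -1; 0 0 0 0 0 0.4 -1; 0 0 0 0 0 0.48 -1; 0 0 0 0 0 0.52 -1; 0 0 0 0 0 0.52 -1"

```text
time_s: 17.0
eef_pos: [514.0, -163.7, 174.7]
ee_rot: [0.001, 0.798, 0.602, -0.001]
force: [-4.6, 1.6, 11.8]
grip_width: 0.161
grip_force: 91.2
```

```bash
cat > st.py <<'E'
from h import *
a=sense();y=rot().as_matrix()[:,1];b=np.arctan2(y[1],y[0])-np.pi/2
print(a["wrist_torque"].round(3),a["force"].round(1),a["eef_pos"].round(1),"bar yaw",b,"latch~",-.253-b)
E
python3 st.py
```

```text
[0.492 0.897 0.073] [-4.6  1.6 11.8] [ 514.  -163.7  174.7] bar yaw -1.8492274971523952 latch~ 1.596227497152395
```

>>> jog_arm:
  series: "0 0 0 0 0 0.05 -1; 0 0 0 0 0 0.1 -1; 0 0 0 0 0 0.1 -1"

```text
time_s: 17.38
eef_pos: [514.0, -163.6, 174.7]
ee_rot: [0.001, 0.843, 0.538, -0.001]
force: [-5.4, 1.9, 13.3]
grip_width: 0.157
grip_force: 91.3
```

```bash
python3 st.py
```

```text
[0.562 1.038 0.039] [-5.4  1.9 13.3] [ 514.  -163.6  174.7] bar yaw -2.0064706256767106 latch~ 1.7534706256767105
```

>>> jog_arm:
  series: "0 0 0 0 0 0.05 -1; 0 0 0 0 0 0.1 -1; 0 0 0 0 0 0.1 -1"

```text
time_s: 17.75
eef_pos: [513.9, -163.5, 174.7]
ee_rot: [0.001, 0.883, 0.47, -0.001]
force: [-5.1, 3.3, 12.5]
grip_width: 0.159
grip_force: 91.4
```

```bash
python3 st.py; python3 - <<'E'
from h import *
s=capture("side")
k=lambda c,x0,y0,w,h,f:cv2.resize(c["img"][y0:y0+h,x0:x0+w,::-1],None,fx=f,fy=f,interpolation=cv2.INTER_CUBIC)
cv2.imwrite("pics/i.png",k(s,310,140,85,95,6))
E
```

```text
[0.641 1.123 0.317] [-5.1  3.3 12.5] [ 513.9 -163.5  174.7] bar yaw -2.162857498002199 latch~ 1.9098574980021987
```

View pics/i.png

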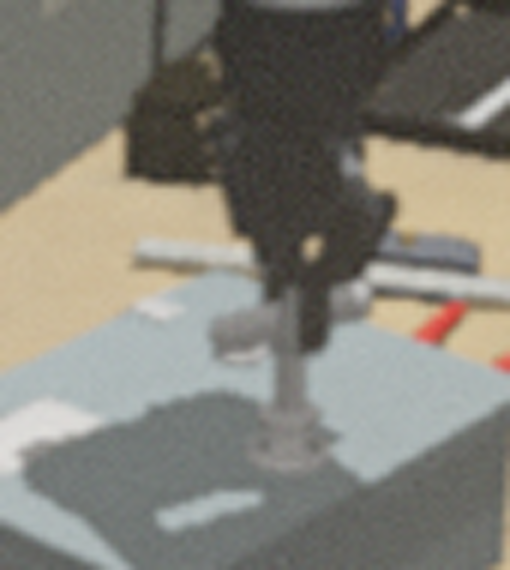

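The key is seated, with its collar about 13 mm above the lock rim as expected, and it has turned. The torque has now risen to 0.32 N m, which suggests the stop. One more small turn should confirm it.

>>> jog_arm:
  series: "0 0 0 0 0 0.03 -1; 0 0 0 0 0 0.05 -1; 0 0 0 0 0 0.05 -1"

```text
time_s: 18.18
eef_pos: [513.9, -163.5, 174.7]
ee_rot: [0.001, 0.9, 0.435, -0.001]
force: [-5.2, 2.9, 13.3]
grip_width: 0.156
grip_force: 91.5
```

```bash
python3 st.py
```

```text
[0.707 1.047 0.436] [-5.2  2.9 13.3] [ 513.9 -163.5  174.7] bar yaw -2.2407175833839648 latch~ 1.9877175833839646
```

>>> jog_arm:
  series: "0 0 0 0 0 -0.08 -1; 0 0 0 0 0 -0.15 -1; 0 0 -0.005 0 0 -0.16 -1"

```text
time_s: 18.55
eef_pos: [513.6, -163.4, 175.3]
ee_rot: [0.0, 0.838, 0.545, -0.001]
force: [-1.5, 0.1, -3.6]
grip_width: 0.158
grip_force: 89.1
```

```bash
python3 st.py
```

```text
[0.063 0.258 0.204] [-1.5  0.1 -3.6] [ 513.6 -163.4  175.3] bar yaw -1.988826197591441 latch~ 1.7358261975914409
```

>>> jog_arm:
  series: "0 0 0 0 0 -0.04 -1; 0 0 0 0 0 -0.04 -1"

```text
time_s: 18.8
eef_pos: [513.9, -163.3, 175.0]
ee_rot: [0.0, 0.822, 0.57, -0.001]
force: [-1.2, -0.8, -0.6]
grip_width: 0.152
grip_force: 89.4
```

```bash
python3 st.py
```

```text
[-0.006  0.321 -0.283] [-1.2 -0.8 -0.6] [ 513.9 -163.3  175. ] bar yaw -1.9285100843730787 latch~ 1.6755100843730788
```

```bash
python3 - <<'E'
from h import *
for i in range(5): capture("side");a=sense();print(a["wrist_torque"].round(3),a["force"].round(1))
E
```

```text
[0.053 0.285 0.278] [-1.5  1.1 -0.1]
[-0.087  0.365 -0.267] [-1.5 -0.6 -0.6]
[0.038 0.31  0.263] [-1.5  0.1 -0.4]
[-0.195  0.45  -0.285] [-0.3 -0.4 -0.3]
[-0.119  0.404  0.295] [-1.3 -0.5 -1.1]
```

>>> jog_arm:
  series: "0 0 0.002 0 0 0.1 -1; 0 0 0.004 0 0 0.18 -1; 0 0 0.004 0 0 0.2 -1; 0 0 0.004 0 0 0.2 -1"

```text
time_s: 19.55
eef_pos: [514.0, -163.2, 174.8]
ee_rot: [0.001, 0.9, 0.435, -0.0]
force: [-5.4, 1.2, 10.2]
grip_width: 0.153
grip_force: 91.1
```

```bash
cat > av.py <<'E'
from h import *
L=[]
for i in range(10): capture("side");L.append(np.r_[sense()["wrist_torque"],sense()["force"]])
print(np.mean(L,0).round(2),np.std(L,0).round(2))
E
python3 av.py; python3 st.py
```

```text
[ 0.14  1.33  0.46 -5.91  0.64 10.6 ] [0.04 0.02 0.04 0.35 0.45 0.53]
[0.161 1.342 0.503] [-5.6  0.3 10.2] [ 514.  -163.2  174.8] bar yaw -2.240899356052937 latch~ 1.987899356052937
```

A steady 0.46 N m, well above the 0.12 N m needed to turn it, so the lock is at its stop. Now I'll unload and draw the key out.

>>> jog_arm:
  series: "0 0 -0.003 0 0 -0.1 -1; 0 0 -0.005 0 0 -0.18 -1; 0 0 -0.02 0 0 -0.18 -1; 0 0 -0.06 0 0 -0.18 -1; 0 0 -0.12 0 0 -0.18 -1; 0 0 -0.18 0 0 -0.18 -1; 0 0 -0.18 0 0 -0.18 -1"

```text
time_s: 20.92
eef_pos: [515.0, -163.1, 247.9]
ee_rot: [0.002, 0.831, 0.557, 0.001]
force: [0.1, -0.4, -3.8]
grip_width: 0.16
grip_force: 89.3
```

```bash
python3 st.py; python3 - <<'E'
from h import *
print(sense()["joints"].round(2))
p=sense()["eef_pos"]
rel([(514,-163,245),(505,100,245)],np.pi/2+.1)
s=capture("side")
k=lambda c,x0,y0,w,h,f:cv2.resize(c["img"][y0:y0+h,x0:x0+w,::-1],None,fx=f,fy=f,interpolation=cv2.INTER_CUBIC)
cv2.imwrite("pics/j.png",k(s,310,110,85,130,4))
E
```

```text
[ 0.021  0.036 -0.03 ] [ 0.1 -0.4 -3.8] [ 515.  -163.1  247.9] bar yaw -1.9602685335016619 latch~ 1.707268533501662
[-0.52  0.35  1.46  0.    1.33 -0.13]
-0.001 -0.002 0.007 0.003 -0.002 0.688
0.599 -0.273 0.006 0.003 -0.002 0.688
```

View pics/j.png

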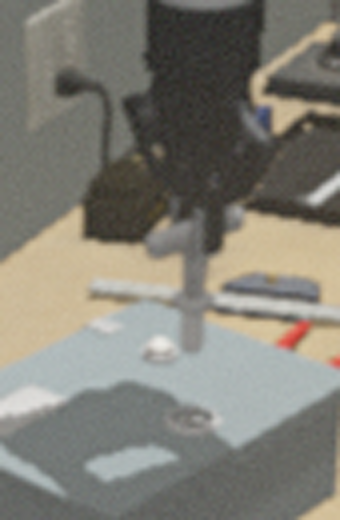

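The key is out (tip at crop (192,350)), the lid stays flat, and the collar is at (190,415). I'm taking it back to its own end hole in the pose it was picked at.

>>> jog_arm:
  series: "0.6 -0.273 0 0 0 -0.7 -1; 0.6 -0.273 0 0 0 -0.7 -1; 0.6 -0.273 0 0 0 -0.7 -1; 0.6 -0.273 0 0 0 -0.7 -1; 0.6 -0.273 0 0 0 -0.7 -1; 0.6 -0.273 0 0 0 -0.7 -1; 0.6 -0.273 0 0 0 -0.7 -1; 0.6 -0.273 0 0 0 -0.7 -1; 0.6 -0.273 0 0 0 -0.7 -1"

```text
time_s: 22.1
eef_pos: [503.9, 100.3, 245.3]
ee_rot: [-0.0, 0.418, 0.909, -0.0]
force: [0.1, 0.3, -2.3]
grip_width: 0.154
grip_force: 89.1
```

```bash
python3 - <<'E'
from h import *
rel([(498.4,335.7,235),(498.4,335.7,160)],np.pi/2+.1)
E
```

```text
0.456 0.373 0.026 -0.0 -0.0 -0.612
0.455 0.373 0.213 -0.0 -0.0 -0.612
```

>>> jog_arm:
  series: "0.456 0.373 0 0 0 -0.612 -1; 0.456 0.373 0 0 0 -0.612 -1; 0.456 0.373 0 0 0 -0.612 -1; 0.456 0.373 0 0 0 -0.612 -1; 0.456 0.373 0 0 0 -0.612 -1; 0.456 0.373 0 0 0 -0.612 -1; 0.456 0.373 0 0 0 -0.612 -1; 0.456 0.373 0.1 0 0 -0.612 -1; 0.456 0.373 0.2 0 0 -0.612 -1; 0.456 0.373 0.2 0 0 -0.612 -1"

```text
time_s: 23.35
eef_pos: [496.9, 335.1, 163.3]
ee_rot: [-0.003, -0.049, 0.999, -0.001]
force: [-0.4, 0.8, -2.1]
grip_width: 0.155
grip_force: 89.2
```

```bash
python3 - <<'E'
from h import *
rel([(498.4,335.7,150),(498.4,335.7,107)],np.pi/2+.1)
E
```

```text
-0.004 0.001 0.033 -0.001 -0.003 -0.001
-0.005 0.001 0.141 -0.001 -0.003 -0.001
```

>>> jog_arm:
  series: "0 0 0.03 0 0 0 -1; 0 0 0.06 0 0 0 -1; 0 0 0.09 0 0 0 -1; 0 0 0.12 0 0 0 -1; 0 0 0.12 0 0 0 -1"

```text
time_s: 23.98
eef_pos: [497.4, 336.0, 116.4]
ee_rot: [-0.001, -0.051, 0.999, -0.0]
force: [-0.5, 0.0, -2.4]
grip_width: 0.154
grip_force: 89.3
```

No contact, and the shaft is in the hole. I'll lower it until the collar rests.

>>> jog_arm:
  series: "0 0 0.012 0 0 0 -1; 0 0 0.02 0 0 0 -1; 0 0 0.025 0 0 0 -1; 0 0 0.025 0 0 0 -1"

```text
time_s: 24.48
eef_pos: [497.8, 336.1, 107.4]
ee_rot: [-0.0, -0.051, 0.999, -0.0]
force: [0.7, 0.1, -3.3]
grip_width: 0.154
grip_force: 89.3
```

>>> jog_arm:
  series: "0 0 0.003 0 0 0 -1; 0 0 0.006 0 0 0 -1; 0 0 0.006 0 0 0 -1"

```text
time_s: 24.85
eef_pos: [498.0, 336.3, 106.5]
ee_rot: [0.001, -0.051, 0.999, 0.0]
force: [-2.8, -1.1, 8.2]
grip_width: 0.154
grip_force: 90.9
```

>>> jog_arm:
  series: "0 0 -0.001 0 0 0 -0.4; 0 0 -0.001 0 0 0 0; 0 0 -0.001 0 0 0 0.3; 0 0 -0.001 0 0 0 0.3; 0 0 -0.1 0 0 0 0.3; 0 0 -0.22 0 0 0 0.3; 0 0 -0.35 0 0 0 0.3; 0 0 -0.45 0 0 0 0.3; 0 -0.4 -0.45 0 0 0 0.3; 0.3 -0.6 -0.45 0 0 0 0.3; 0.3 -0.6 -0.45 0 0 0 0.3; 0.3 -0.6 -0.45 0 0 0 0.3; 0.3 -0.6 -0.45 0 0 0 0.3"

```text
time_s: 26.48
eef_pos: [401.6, 83.4, 285.3]
ee_rot: [0.0, -0.05, 0.999, -0.0]
force: [0.1, 0.4, -0.4]
grip_width: 0.648
grip_force: 0.0
```

```bash
python3 - <<'E'
from h import *
s=capture("side");t=capture("top")
k=lambda c,x0,y0,w,h,f:cv2.resize(c["img"][y0:y0+h,x0:x0+w,::-1],None,fx=f,fy=f,interpolation=cv2.INTER_CUBIC)
a=np.zeros((480,800,3),np.uint8)
a[:,:400]=k(s,235,260,100,120,4);a[:,400:]=k(t,325,245,80,96,5)
cv2.imwrite("pics/k.png",a)
print([(np.round(q["point"],1).tolist(),round(q["confidence"],2)) for q in mark_of("key_bar",s)])
E
```

```text
[([320.6, 263.6], 0.88), ([265.5, 299.8], 0.69), ([374.8, 274.1], 0.58), ([272.8, 361.0], 0.58), ([235.5, 340.0], 0.3)]
```

View pics/k.png

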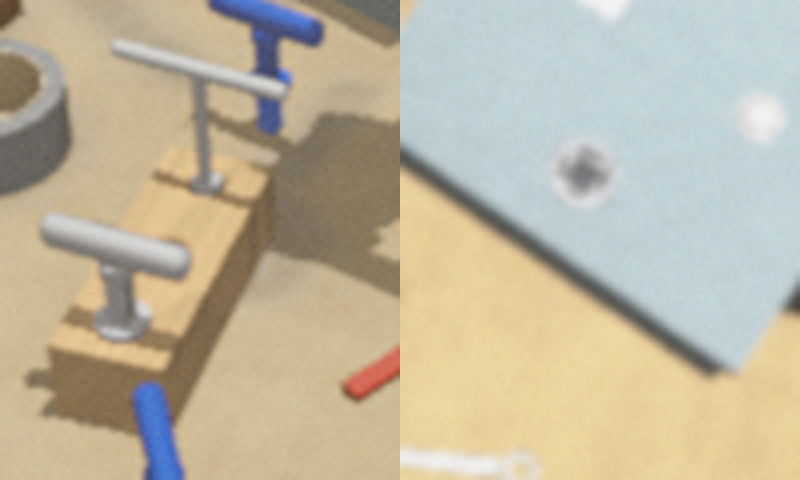

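The key stands upright on its collar in its hole (crop (122,320)), the nut driver is untouched, and the lid is shut. As a numerical check on the lock's dark mark, I'm comparing now with before.

```bash
python3 - <<'E'
from h import *
fr=[capture("top") for _ in range(8)];t=fr[0]
now=np.mean([f["img"] for f in fr],0);old=np.load("t1.npy").astype(float)
d=cv2.GaussianBlur((now-old).mean(2),(0,0),.7)[272:288,353:371]
print(d.round().astype(int))
for n,v in(("centre",(514.5,-164)),("-y side",(514.5-.25*14,-164-.968*14)),("-x side",(514.5-.968*14,-164+.25*14))):print(n,proj(t,(*v,100))-[353,272])
E
```

```text
[[-2 -2 -1  0 -1 -1 -1 -1  0  1  0  0  0  0 -1 -1 -1 -1]
 [-1 -1 -1  0 -1  0  0 -1 -1  0  0 -1 -1 -1 -1 -1 -2 -1]
 [-1 -1 -1  0  1  2  2  0 -1 -1  0  0 -1  0  0 -1 -1  0]
 [-2 -2 -2 -1  3  5  4  2  1  1  0  2  1  1  0  0 -1 -1]
 [-2 -2 -2  0  2  4  3  1  2  2  3  4  3  2  1  0 -1  0]
 [-2 -1 -2 -1  0  2  1  1  2  3  3  3  3  2  1  0  0  0]
 [-1 -2 -1 -1 -2 -1  0  0  1  2  1  1  0  0 -1 -1 -1 -1]
 [-2 -2 -1  0  0  0 -1  0  1  1  1  0 -1 -2 -2 -1  0  0]
 [-2 -1  0  1  2  1  0  0  0  1  2  3  0 -1 -1  0  0  0]
 [-1  0  1  3  5  3 -1 -2 -1  2  5  6  2  0  0  0  0  0]
 [-1  0  1  2  4  3  0 -2 -1  0  3  6  3  0  0  0  0  0]
 [-2 -1  0  1  2  1  0 -1 -2 -3 -1  2  1  0 -1  0  0  0]
 [-2 -1 -1  0  0  0 -1 -2 -3 -4 -2  0  0 -1 -1  0  0  0]
 [ 0 -1  0 -1 -1 -1 -2 -2 -2 -2 -1  0  1  0 -1  0  1  1]
 [ 0 -1  0 -1  0  0 -2 -2 -1 -1 -1 -1  0 -1 -1 -1  0  0]
 [ 0 -1 -1 -1  0  0 -1 -1 -1 -1 -1 -1 -1 -1 -1 -1 -1 -1]]
centre [8.40464652 7.43401165]
-y side [12.46356459 10.14328423]
-x side [ 5.72181396 11.36793945]
```

```bash
cat > ang.py <<'E'
from h import *
def prof(c,img,cen,z,rs):
    K,R,tt=[np.array(c[q],float) for q in("intrinsics","R","t")]
    out=[]
    for a in np.deg2rad(np.arange(0,360,15)):   # clockwise angle from box -y
        f=-.253-np.pi/2-a
        X=np.array([[cen[0]+r*np.cos(f),cen[1]+r*np.sin(f),z] for r in rs])
        u=(X@R.T+tt)@K.T;u=(u[:,:2]/u[:,2:]).astype(np.float32)
        out.append(cv2.remap(img.astype(np.float32),u[None,:,0].copy(),u[None,:,1].copy(),cv2.INTER_LINEAR).mean())
    return np.array(out)
fs=[capture("side") for _ in range(8)]; ft=[capture("top") for _ in range(8)]
for n,F,old,cen in(("t",ft,"t1.npy",(515,-163.5)),("s",fs,"s1.npy",(516,-166.5))):
    now=np.mean([f["img"] for f in F],0);o=np.load(old)
    for nm,rs in(("r9-13",np.arange(9,13.1)),("r4-8",np.arange(4,8.1))):
        print(n,nm,"\n old",prof(F[0],o,cen,99.5,rs).round().astype(int),"\n now",prof(F[0],now,cen,99.5,rs).round().astype(int))
E
python3 ang.py
```

```text
t r9-13 
 old [165 176 188 186 175 172 176 181 179 173 166 170 173 182 181 172 162 162
 166 173 178 172 163 160] 
 now [172 183 188 182 174 171 175 182 184 175 166 168 175 185 183 173 164 164
 170 177 179 172 162 161]
t r4-8 
 old [136 138 138 137 136 139 141 140 137 137 137 141 143 142 139 133 135 139
 142 143 142 135 133 132] 
 now [140 142 141 138 136 137 138 138 137 136 136 139 142 142 140 136 138 141
 145 144 142 135 134 135]
s r9-13 
 old [123 134 161 180 189 188 183 184 192 195 193 186 181 183 190 189 185 174
 170 169 152 136 135 132] 
 now [138 139 157 175 186 185 180 183 189 193 191 185 180 181 187 186 182 171
 169 168 148 131 137 144]
s r4-8 
 old [135 137 144 152 158 162 164 168 173 175 175 171 166 165 167 169 168 164
 157 148 138 136 135 136] 
 now [142 141 144 151 156 159 162 166 172 175 173 168 163 162 164 165 164 160
 154 145 133 134 137 141]
```

The mark has left its unlocked position in both views. The measured stop, with zero torque at a tool angle of about 1.70 rad and rising to 0.46 N m at 1.99, fits latch 1.571 plus the key's play. Handing in.

```bash
python3 -c "
from h import *
print(sense()['time_s'],finish_job())"
```

```text
the job is handed in; nothing more can be done
27.825 None
```

I shut the lid, turned the lock clockwise to its stop, and stood the key upright on its collar back in its own end hole; I handed the job in at 27.8 s. The lock angle is inferred from the turning torque and the dark mark having left its unlocked position, because the camera was too coarse to show where the mark ended up.

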